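Brake the sample carriage, seat the test block, release the brake

TASK

Push the red brake pedal down firmly but without forcing it, so that its foot bites on the rubber strip and keeps holding the carriage after you let go. With the brake on, gently slide the steel test block along its lane until it is right up against the fence, then flick the brake lever all the way up again so that the carriage is free. The carriage must stay where it is parked; keep the block flat in its lane and leave the other things alone.

Things in the scene. Friction and masses are not known exactly. Their poses are not given: they have to be found in the camera images.
- deck (a point): Sample carriage: blue plate 210 x 140 mm that rolls on a fixed rail. Point on the deck's upper face, mid-lane, 45 mm above the bench. +x runs along the rail from the lane's open end to the fence and brake lever, +y across, z up. The lane lies between two guides 8 mm high, inner faces at y = -27 and +27 mm, x = -75 to +55 mm. The plate ends at x = -110 and +100 mm.
- fence (a point): Foot of the fence's face towards the block, at mid-lane on the deck: x = +55 mm from deck. The fence is a dark steel bar across the lane's end, 10 mm thick, 100 mm wide, 18 mm high.
- carriage (a joint): Travel of the carriage along its rail in m, positive along +x of deck, 0 at the start, range -0.06 to +0.06. Unbraked it rolls under about 1 N.
- lever_hinge (a point): Axis of the brake lever, on the carriage at x = +115 mm, y = 0, 10 mm above the deck's face; the axis is parallel to y of deck. It moves with the carriage.
- lever (a joint): Brake lever angle in rad. 0 = all the way up (stop): the line from hinge to pedal points along +x of deck, rising 0.55 rad; grows as the pedal goes down (0.55 = level). Its foot meets the strip between about 0.38 and 0.78, set anew each time by strip height and foot setting. Stiff friction hinge (0.8 N m, 7 N at the pedal, either way): stays where it is left. Starts between 0 and 0.15.
- pedal (a point): Centre of the red pedal at the lever's end, 110 mm from the hinge: a plate 45 mm along the lever, 34 mm across (along y of deck), 12 mm thick, free above and on both sides: press from above, pinch across its width to lift. Once the foot touches, the force climbs steeply: 13 to 16 N down on the pedal sets the brake well, above about 20 N crushes the foot; feel it, poses are too coarse.
- strip: Brake strip fixed to the bench under the foot: black rubber 100 x 50 mm, 8 mm thick. Origin at the centre of its underside; its height is set anew each time: top 9 to 15 mm above the bench. The lever's foot, a black rubber roll of 10 mm radius, hangs about 46 mm from the hinge and is screwed in or out by up to 3 mm each time; that setting is not measured.
- block_center (a point): Steel test block, 60 mm along the lane, 50 mm wide, 20 mm high, about 0.45 kg, loose in the lane on the deck. This point is its centre (10 mm above the deck). Against the fence it lies at x = +25 mm in the frame of deck; it starts 25 to 40 mm short of that. Sliding it takes 2 to 4 N.
- puck_a: Brass sample disc, 24 mm across, 12 mm high, on the deck beside the lane (+y side). Leave alone. Origin at the centre of its underside.
- puck_b: Copper sample disc, 24 mm across, 12 mm high, on the deck beside the lane (-y side). Leave alone. Origin at the centre of its underside.
- mug: White mug on the bench, leave alone.
- wrench: Wrench on the bench, leave alone.
- brush: Brush on the bench, leave alone.
- jar: Jar on the bench, leave alone.
- loupe: Black loupe on the bench, leave alone.
- disc: Round steel test disc on the bench, leave alone.
Not all that is in view belongs to the job. What is shaped like the part that bears block_center but brown or orange is not meant.

How it is judged:
On the way, in this order (a step that is already met when the one before it is completed fails the run):
1. the brake is on: the foot presses on the strip with more than 10 N with nothing touching the lever (contact force between lever and strip above 10 N and contact force between the fingers and lever below 0.1 N), for 0.2 s.
2. the block is against the fence (within 2 mm) with the brake still on (x of block_center in the frame of deck above 0.023 m and contact force between lever and strip above 10 N), for 0.2 s.
At the end, for the whole second after the job is handed in: The lever is up again (below 0.2 rad), the block lies flat on the deck within 2 mm of the fence, and the carriage is at rest within 15 mm of where it started (value of joint lever below 0.2 rad and x of block_center in the frame of deck above 0.023 m and z of block_center in the frame of deck below 0.013 m and distance of deck from where it was at the start of the episode below 0.015 m and linear speed of carriage below 0.01 m/s); the robot touches nothing.
It fails at once if the brake's foot is crushed: more than 60 N on the strip (contact force between lever and strip above 60 N).
It fails at once if the block is shoved with more than 25 N (contact force between the fingers and block above 25 N).
It fails at once if the carriage rolls more than 15 mm (distance of deck from where it was at the start of the episode above 0.015 m).
It fails at once if the block is lifted or tipped (z of block_center in the frame of deck above 0.016 m or angle between block_center's own z axis and vertical above 0.15 rad).
It fails at once if a bystander is disturbed (distance of any of puck_a, puck_b from where it was at the start of the episode above 0.03 m or distance of any of mug, wrench, brush, jar, loupe, disc from where it was at the start of the episode above 0.015 m).
It also fails if it takes over 61 s, if anything falls off the work surface, if the arm or the gripper's body presses on something with over 40 N, if the wrist force passes 120 N, or if a joint passes its speed limit or range.

ROBOT

A 6-joint arm with a two-finger parallel gripper is mounted at the origin on the work surface. World frame = base frame: x ahead of the robot, y to its left, z up, the work surface at z = 0. Lengths are in m, angles in rad, forces in N, time in s.
With the tool pointing down it reaches from about 0.35 to 0.975 m from the base axis. Payload 4.9 kg.
Tool frame: the origin (TCP) lies midway between the tips of the shut fingers; the grasp point (between the pads) lies 19 mm behind it; z points along the fingers, y is the line along which they close (so a half turn about z gives the same grasp; the last joint's range is limited). The gripper opens to 85 mm and grips with 20 to 120 N. Pads are 22 mm wide; open, the fingers measure 114 mm over their backs; the gripper's body (76 mm by 85 mm) begins 54 mm behind the grasp point. The pads swing forward as they close: fully open they stand 13 mm farther back than shut.
Start: joints at [0.996, 0.053, 1.613, -0, 1.476, -0.119], TCP at [0.275, 0.561, 0.211] pointing down, gripper open.
Joint ranges: [-3.01, 3.01], [-1.01, 2.22], [0.06, 2.58], [-1.02, 4.17], [0.09, 2.62], [-3.14, 3.14]. Speed limits (rad/s): [2.57, 2.57, 3.14, 3.14, 3.14, 3.14].

INTERFACE

Orientations are given as a unit quaternion [w, x, y, z].
In Python, from plant import state, grab_frame, camera_info, job_done, spot_in, masks_of, pinpoint gives the robot as it stands.
- The arm moves only by the shell command python3 -m handwheel 'ROWS' [OPENING]. ROWS is JSON, a list that holds one entry, the list of rows, each a list of 6 numbers: the shift along the world's x, y, z in m, then the turn, a rotation vector about the world's x, y, z in degrees. In form: [[[tx, ty, tz, ax, ay, az], ...]]. A call has 1 to 20 rows; each row shifts and turns the commanded pose from where the row before left it; what a row does not reach is not made up. A row lasts 1/12 s, in which the tool goes at most 41.7 mm and 7.16 degrees, less where a joint would pass 70% of its speed; a pose out of reach is approached as far as the arm can. A call is refused whole if a number of a shift passes 0.0417 or a number of a turn 7.16, either way. A call with a gripper value outside its range is refused whole. OPENING is the opening, from 0 (shut) to 1 (fully open), set as the call begins (- or left out, the last holds). The fingers move at their own pace and stop on an object; the grip force is fixed at half the most. Time passes only in rows, so rows that do not move let the fingers close. It gives the time, the measured TCP pose, the force, the opening and the grip force at its end, in the units of the state.
- state(): the state, without advancing time (a new reading comes with each control period).
- grab_frame(name): name is "scene" or "side" or "wrist"; returns (picture, depth): 420x560x3 uint8, blue, green, red; 420x560 float32, m along the optical axis (not along the pixel's ray), 0 where there is no reading.
- camera_info(name): a dict with "fx", "fy", "cx", "cy" (pixels), "T" (4x4, takes a point from camera to world coordinates). Camera axes: x right, y up, looking along -z (the intrinsics and any distortion apply to the point x, -y, -z); pixel columns grow to the right and rows downward; lengths in m; the calibration is good to about 2 mm. A picture is of the moment at which its call begins: read the wrist's pose just before it. camera_info takes no time and is no camera call; for the wrist camera it gives the pose at the moment of the call.
- job_done(): hands the job in; it is judged then, once.
Trained networks look in the newest picture that a camera, given by its name, has taken for a name from the list of things; names that differ only in an ending like _2 or _b are one class to them, and where a whole thing is asked for, a point or a joint stands for the part that bears it (a point fixed in the world has none). Each returns a list of dicts, best first, with "conf" (0 to 1); they miss things now and then, are a little off and sometimes report something else, mostly with a low value. They report only what shows in the picture. A call takes as long as a camera call. They do not tell look-alikes from the thing itself.
- spot_in(camera, thing): "box" ([left, top, width, height] in pixels, round what is visible of it).
- masks_of(camera, thing): "region" (420x560 bool, what is visible of it) and "box" ([left, top, width, height] in pixels, round what is visible of it).
- pinpoint(camera, thing): "position" ([column, row] in pixels: a listed point, or the origin of a listed thing).
The state is a dict: "time": time; "joint_pos": joint angles; "joint_vel": joint speeds; "joint_efforts": joint torques, N m; "tool_pos": TCP position; "tool_rot": TCP orientation; "contact_force": force on the tool from outside, world axes, zero at the start; "ft_torque": the same for the moment, N m; "gripper_width": opening from 0.0 (shut) to 1.0 (fully open); "grasp_force": force on a finger pad.
Only numpy, scipy, OpenCV 4.12 (cv2) and the standard library are available. Lean on these libraries where they do the work, as an engineer would, in place of code of your own. Each camera call takes 0.05 s, during which the arm holds its last target. There are 200 camera calls.

## Working session

There is one attempt and no reset: what is moved stays moved. The work goes in short steps, Python scripts to look and compute and a shell command to move; the robot and the scene stay as the last step left them, time stands still between calls to the robot, and variables do not carry over. Pictures are saved under pics/ and viewed, at most 10 in all, crops included, and the job is handed in when it is done.

```bash
mkdir -p pics
cat > h.py <<'E'
import numpy as np, cv2
from plant import *
def world(cam,px,d=None,z=None,info=None):
    c=info or camera_info(cam);T=np.array(c["T"])
    r=np.array([(px[0]-c["cx"])/c["fx"],-(px[1]-c["cy"])/c["fy"],-1.])
    if z is not None:
        w=T[:3,:3]@r; d=(z-T[2,3])/w[2]
    return (T@np.append(r*d,1))[:3]
def dep(D,px,k=2):
    x,y=int(round(px[0])),int(round(px[1])); w=D[max(0,y-k):y+k+1,max(0,x-k):x+k+1]; w=w[w>0]
    return float(np.median(w)) if w.size else 0
E
python3 - <<'E'
from h import *
s=state();print({k:np.round(v,3) for k,v in s.items()})
print(camera_info("scene").keys())
P=[]
for cam in("scene","side"):
    p,D=grab_frame(cam);P.append(p)
    for t in("deck","fence","lever_hinge","pedal","block_center","puck_a","strip"):
        for q in pinpoint(cam,t)[:3]:
            px=q["position"];print(cam,t,round(q["conf"],2),np.round(px),np.round(world(cam,px,dep(D,px)),3))
for n,p in zip(("a","b"),P): cv2.imwrite(f"pics/{n}.png",p)
E
```

```text
{'time': np.float64(0.0), 'joint_pos': array([ 0.996,  0.053,  1.614,  0.   ,  1.476, -0.119]), 'joint_vel': array([-0.001,  0.002,  0.   ,  0.   , -0.001,  0.   ]), 'joint_efforts': array([-2.0000e-03, -3.9367e+01, -3.7018e+01, -0.0000e+00,  7.0000e-03,
        0.0000e+00]), 'tool_pos': array([0.275, 0.561, 0.21 ]), 'tool_rot': array([-0.   ,  0.226,  0.974, -0.001]), 'contact_force': array([ 0.447, -0.833,  0.269]), 'ft_torque': array([-0.008, -0.015, -0.026]), 'grasp_force': np.float64(0.0), 'gripper_width': np.float64(0.996)}
dict_keys(['fx', 'fy', 'cx', 'cy', 'T'])
scene deck 0.69 [279. 237.] [0.603 0.02  0.063]
scene fence 0.74 [302. 245.] [0.566 0.073 0.055]
scene lever_hinge 0.96 [319. 257.] [0.552 0.134 0.062]
scene lever_hinge 0.4 [299. 246.] [0.575 0.075 0.061]
scene lever_hinge 0.24 [350. 267.] [0.524 0.219 0.107]
scene pedal 0.86 [349. 264.] [0.519 0.209 0.104]
scene block_center 0.93 [356. 320.] [0.573 0.315 0.02 ]
scene block_center 0.89 [348. 225.] [0.4   0.084 0.019]
scene block_center 0.8 [296. 169.] [ 0.397 -0.18   0.02 ]
scene puck_a 0.61 [283. 213.] [ 0.546 -0.042  0.055]
scene puck_a 0.4 [274. 249.] [0.633 0.038 0.051]
scene strip 0.58 [326. 272.] [0.549 0.164 0.018]
side fence 0.65 [275. 206.] [0.57  0.065 0.052]
side fence 0.44 [287. 236.] [ 0.542 -0.051  0.058]
side fence 0.34 [208. 132.] [0.566 0.515 0.008]
side lever_hinge 0.85 [261. 195.] [0.553 0.118 0.062]
side lever_hinge 0.22 [268. 146.] [0.708 0.34  0.013]
side pedal 0.86 [236. 170.] [0.52  0.208 0.105]
side block_center 0.88 [267. 305.] [ 0.393 -0.193  0.021]
side block_center 0.83 [290. 217.] [ 0.582 -0.     0.064]
side block_center 0.81 [219. 232.] [0.395 0.088 0.022]
side puck_a 0.63 [286. 215.] [0.576 0.01  0.064]
side puck_a 0.44 [302. 207.] [0.636 0.02  0.055]
side puck_a 0.39 [288. 237.] [ 0.542 -0.055  0.056]
side strip 0.73 [252. 198.] [0.523 0.121 0.062]
```

View pics/a.png

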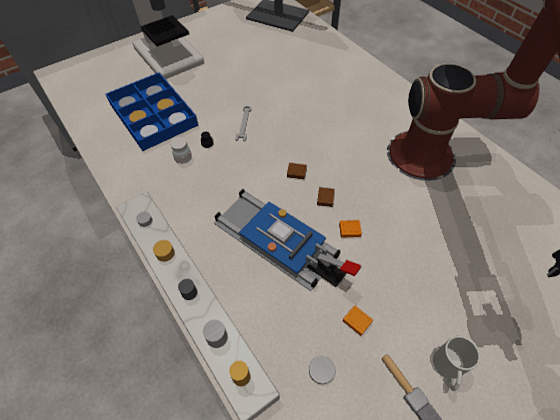

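View pics/b.png

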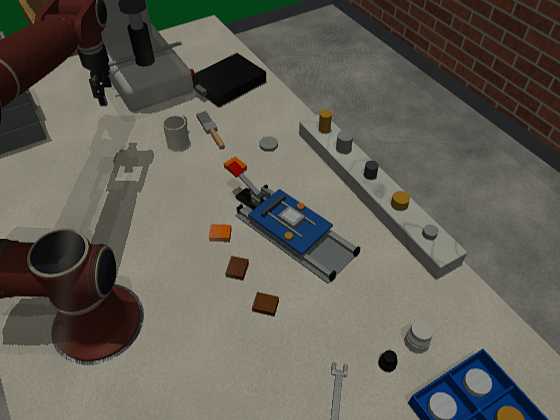

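Scene picture: the carriage is at about (285,240), the steel block at (281,230), the red pedal at (350,267) and the hinge at (319,257). The side picture shows the same layout: block (290,215), pedal (236,167).

Candidates for block:
- Steel block on the deck: scene (281,230). This is the one I want.
- Orange bars: (350,228) and (357,320). Lookalikes.
- Brown bars: (297,170) and (326,196). Lookalikes.

Next I move to get a close wrist view.

```bash
python3 - <<'E'
from plant import *; import numpy as np
c=camera_info("wrist");print(np.round(c["T"],3),c["fx"],c["cx"],c["cy"])
E
python3 -m handwheel '[[[0,-0.035,0.01,0,0,-7],[0.02,-0.035,0.01,0,0,-7],[0.02,-0.035,0.01,0,0,-7],[0.02,-0.035,0.01,0,0,-7],[0.02,-0.035,0.01,0,0,-7],[0.02,-0.035,0.01,0,0,-7],[0.025,-0.035,0.01,0,0,-1],[0.025,-0.035,0.01,0,0,0],[0.025,-0.035,0,0,0,0],[0.025,-0.035,0,0,0,0],[0.02,-0.035,0,0,0,0],[0.02,-0.035,0,0,0,0],[0,0,0,0,0,0],[0,0,0,0,0,0],[0,0,0,0,0,0]]]' 0
```

```text
[[ 0.44  -0.85  -0.289  0.201]
 [ 0.898  0.417  0.142  0.597]
 [ 0.    -0.322  0.947  0.373]
 [ 0.     0.     0.     1.   ]] 300.4785019784223 279.9519747034033 203.83936131046605
time: 2.05
tool_pos: [0.5106, 0.1475, 0.2901]
tool_rot: [-0.0, 0.567, 0.823, 0.0]
contact_force: [-0.8, -0.4, 0.2]
gripper_width: -0.003
grasp_force: 0.0
```

```bash
cat > m.py <<'E'
from h import *
import sys
c=camera_info("wrist");p,D=grab_frame("wrist");print(np.round(np.array(c["T"])[:3,3],3))
for t in("deck","fence","lever_hinge","pedal","block_center","puck_a"):
    for q in pinpoint("wrist",t)[:2]:
        px=q["position"];print(t,round(q["conf"],2),np.round(px),np.round(world("wrist",px,dep(D,px),info=c),4))
cv2.imwrite(sys.argv[1],p);np.savez("w.npz",D=D,p=p,**c)
E
python3 m.py pics/w1.png
```

```text
[0.482 0.224 0.452]
deck 0.67 [297. 265.] [0.5164 0.1566 0.3226]
fence 0.74 [297. 231.] [0.5656 0.0715 0.0615]
lever_hinge 0.81 [300. 195.] [0.5493 0.1227 0.063 ]
pedal 0.64 [315. 124.] [0.5265 0.2169 0.1066]
block_center 0.95 [151. 313.] [ 0.3963 -0.179   0.0194]
block_center 0.83 [198. 171.] [0.4037 0.0922 0.0192]
puck_a 0.68 [330. 268.] [0.6361 0.0308 0.0561]
```

View pics/w1.png

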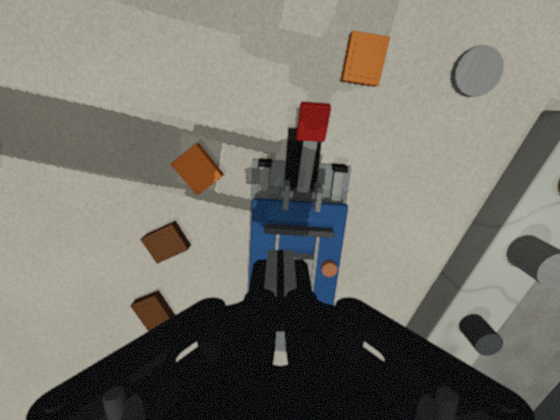

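The wrist view shows the red pedal at (314,122), hinge at (300,195), fence bar at (298,231), and the blue deck with its end edge at row ~200. The rest of the deck is hidden by the gripper. Next I fit the frame from the colours.

```bash
cat > fit.py <<'E'
from h import *
z=dict(np.load("w.npz"));p,D=z["p"],z["D"];c={k:(z[k] if k=="T" else float(z[k])) for k in("fx","fy","cx","cy","T")}
def blob(p,lo,hi,box):
    h=cv2.inRange(cv2.cvtColor(p,cv2.COLOR_BGR2HSV),lo,hi);m=np.zeros_like(h);x,y,w,g=box;m[y:y+g,x:x+w]=h[y:y+g,x:x+w];return m
def cloud(cam,m,D,info): return np.array([world(cam,(x,y),D[y,x],info=info) for y,x in np.argwhere(m>0) if D[y,x]>0])
f=np.array([-.36,.933])
def red(cam,p,D,c,box):
    m=blob(p,(0,180,90),(6,255,255),box)|blob(p,(174,180,90),(180,255,255),box);m=cv2.erode(m,np.ones((3,3),np.uint8))
    q=cloud(cam,m,D,c);v=np.linalg.svd(q-q.mean(0))[2][2];v*=np.sign(v[2]);print(cam,"red",len(q),q.mean(0).round(4),"normal",v.round(3),"tilt",np.arccos(v[2]).round(3))
red("wrist",p,D,c,(280,90,70,60))
ci={k:camera_info(k) for k in("scene","side")}
for cam,box,rb in(("scene",(210,185,140,100),(338,255,25,22)),("side",(240,180,100,80),(222,155,30,25))):
    p2,D2=grab_frame(cam)
    red(cam,p2,D2,ci[cam],rb)
    m=blob(p2,(100,120,60),(125,255,255),box);q=cloud(cam,m,D2,ci[cam])
    q=q[abs(q[:,2]-.045)<.012];r=cv2.minAreaRect((q[:,:2]*1000).astype(np.float32));print(cam,"blue",len(q),np.median(q[:,2]).round(4),r,(cv2.boxPoints(r)).round(0).tolist())
m=blob(p,(100,120,60),(125,255,255),(240,185,120,120))
q=cloud("wrist",m,D,c);q=q[abs(q[:,2]-.045)<.012];r=cv2.minAreaRect((q[:,:2]*1000).astype(np.float32));print("wrist",np.median(q[:,2]).round(4),r,cv2.boxPoints(r).round(0).tolist())
E
python3 fit.py
```

```text
wrist red 890 [0.5226 0.2176 0.1077] normal [ 0.121 -0.399  0.909] tilt 0.429
scene red 111 [0.5253 0.2197 0.1082] normal [ 0.141 -0.413  0.9  ] tilt 0.452
scene blue 2135 0.0441 ((587.1740112304688, 8.410186767578125), (138.0360870361328, 209.89007568359375), 16.812395095825195) [[491.0, 89.0], [551.0, -112.0], [684.0, -72.0], [623.0, 129.0]]
side red 69 [0.5223 0.2137 0.1075] normal [ 0.206 -0.364  0.908] tilt 0.431
side blue 1699 0.0449 ((585.64990234375, 6.025962829589844), (141.6848907470703, 210.65785217285156), 16.782203674316406) [[487.0, 86.0], [548.0, -115.0], [684.0, -74.0], [623.0, 127.0]]
wrist 0.0442 ((581.1312255859375, 27.097579956054688), (136.78805541992188, 170.36935424804688), 16.988893508911133) [[491.0, 89.0], [541.0, -74.0], [671.0, -34.0], [622.0, 129.0]]
```

```bash
python3 -m handwheel '[[[0.005,0.038,0,0,0,-2],[0.005,0.0385,0,0,0,-1.9],[0,0,-0.035,0,0,0],[0,0,-0.035,0,0,0],[0,0,-0.035,0,0,0],[0,0,-0.035,0,0,0],[0,0,-0.02,0,0,0],[0,0,0,0,0,0],[0,0,0,0,0,0],[0,0,0,0,0,0]]]'
```

```text
time: 3.33
tool_pos: [0.522, 0.2242, 0.1322]
tool_rot: [0.001, 0.595, 0.804, 0.001]
contact_force: [-0.3, -0.4, 0.4]
gripper_width: 0.001
grasp_force: 0.0
```

```bash
python3 -m handwheel '[[[0,0,-0.008,0,0,0],[0,0,-0.007,0,0,0],[0,0,-0.005,0,0,0],[0,0,0,0,0,0],[0,0,0,0,0,0]]]'
python3 -m handwheel '[[[0,0,-0.003,0,0,0],[0,0,-0.003,0,0,0],[0,0,-0.002,0,0,0],[0,0,0,0,0,0]]]'
```

```text
time: 3.75
tool_pos: [0.5204, 0.2237, 0.1097]
tool_rot: [-0.0, 0.595, 0.804, -0.0]
contact_force: [0.4, 0.1, -0.5]
gripper_width: 0.001
grasp_force: 0.0
time: 4.08
tool_pos: [0.5203, 0.2237, 0.1014]
tool_rot: [-0.0, 0.595, 0.804, -0.0]
contact_force: [-0.1, -0.8, -0.2]
gripper_width: 0.0
grasp_force: 0.0
```

```bash
python3 m.py pics/w2.png; python3 -c "
import cv2;from h import *
p,D=grab_frame('side');cv2.imwrite('pics/s2.png',cv2.resize(p[130:260,190:350],(640,520),interpolation=cv2.INTER_CUBIC));print(state()['joint_efforts'].round(2))"
```

```text
[0.497 0.302 0.263]
fence 0.9 [281. 374.] [0.518  0.2338 0.1996]
lever_hinge 0.72 [282. 336.] [0.5519 0.1264 0.0625]
pedal 0.79 [282. 257.] [0.5189 0.2337 0.1324]
block_center 0.88 [368. 113.] [0.5644 0.3145 0.0195]
[ -0.   -34.92 -34.6   -0.    -0.    -0.  ]
```

View pics/s2.png

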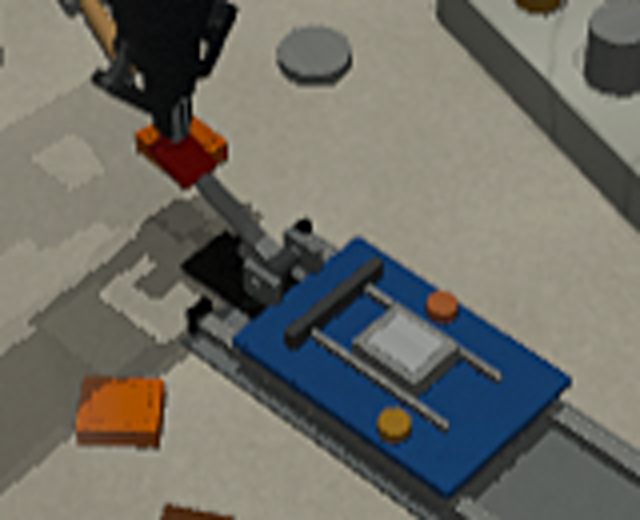

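View pics/w2.png

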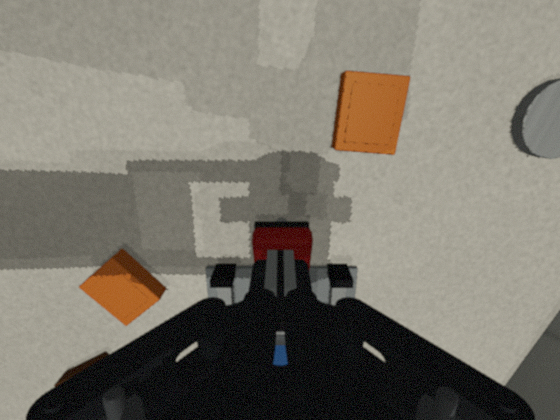

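The side crop shows the finger tips over the pedal, touching or nearly touching at crop (180,135), with the deck, block and pucks unmoved. In the wrist view the tips are in front of the pedal at (282,250). I'll measure the pedal height now.

```bash
cat > ped.py <<'E'
from h import *
H=np.array([.5517,.122]);f=np.array([-.290,.957])
for cam in("wrist","side","scene"):
    c=camera_info(cam);p,D=grab_frame(cam);h=cv2.cvtColor(p,cv2.COLOR_BGR2HSV)
    m=((h[...,0]<5)|(h[...,0]>175))&(h[...,1]>190)&(h[...,2]>60)&(D>0)
    q=np.array([world(cam,(x,y),D[y,x],info=c) for y,x in np.argwhere(m)])
    d=(q[:,:2]-H)@f;k=(abs((q[:,:2]-H)@[-.957,-.29])<.03)&(d>.05)&(d<.16)&(q[:,2]<.14)
    q,d=q[k],d[k]
    if len(q)<8: print(cam,len(q));continue
    a=np.polyfit(d,q[:,2],1);print(cam,len(q),"d",d.min().round(3),d.max().round(3),"mean",d.mean().round(4),q[:,2].mean().round(4),"slope angle",np.arctan(a[0]).round(3),"z at .107",np.polyval(a,.107).round(4))
    b=(h[...,0]>100)&(h[...,0]<125)&(h[...,1]>120)&(D>0)
    q=np.array([world(cam,(x,y),D[y,x],info=c) for y,x in np.argwhere(b)]);q=q[(abs(q[:,2]-.045)<.012)&(abs(q[:,0]-.585)<.12)&(abs(q[:,1])<.16)]
    e=(q[:,:2]-H)@f; print("  deck end",np.percentile(e,99.5).round(4) if len(e) else None)
E
python3 ped.py;python3 -c "
from plant import *;s=state();print(s['tool_pos'],s['contact_force'],s['time'])"
```

```text
wrist 1115 d 0.098 0.122 mean 0.1148 0.1123 slope angle 0.031 z at .107 0.1121
  deck end -0.0227
side 103 d 0.075 0.117 mean 0.0936 0.1054 slope angle 0.37 z at .107 0.1106
  deck end -0.0168
scene 83 d 0.067 0.12 mean 0.1034 0.1038 slope angle 0.726 z at .107 0.107
  deck end -0.0143
[0.52073976 0.22384013 0.10212902] [-0.0392736  -0.45663952  0.15403167] 4.6333
```

```bash
for i in 1; do python3 -m handwheel '[[[0,0,-0.003,0,0,0],[0,0,-0.003,0,0,0]]]'; python3 -m handwheel '[[[0,0,-0.003,0,0,0],[0,0,-0.003,0,0,0]]]';done; python3 ped.py
```

```text
time: 4.8
tool_pos: [0.5209, 0.2239, 0.0961]
tool_rot: [0.0, 0.595, 0.804, 0.0]
contact_force: [0.1, 0.2, 0.2]
gripper_width: -0.001
grasp_force: 0.0
time: 4.97
tool_pos: [0.5209, 0.2242, 0.0909]
tool_rot: [-0.0, 0.595, 0.804, 0.0]
contact_force: [-3.4, 0.4, 6.3]
gripper_width: 0.001
grasp_force: 2.8
wrist 949 d 0.101 0.122 mean 0.1169 0.1084 slope angle -0.206 z at .107 0.1105
  deck end -0.0246
side 87 d 0.076 0.112 mean 0.092 0.1008 slope angle 0.335 z at .107 0.106
  deck end -0.0185
scene 56 d 0.079 0.121 mean 0.1053 0.1023 slope angle 0.452 z at .107 0.1031
  deck end -0.0166
```

```bash
python3 -c "
from h import *
c=camera_info('wrist');p,D=grab_frame('wrist');cv2.imwrite('pics/w3.png',p[180:300,200:360])
s=state();t=s['tool_pos'];T=np.array(c['T']);q=np.linalg.inv(T)@np.append(t,1);print(t.round(4),s['contact_force'].round(1),s['grasp_force'],'TCP px',c['cx']-c['fx']*q[0]/q[2],c['cy']+c['fy']*q[1]/q[2])
H=np.array([.5517,.122]);f=np.array([-.290,.957])
for r in range(214,276,4): print(r,[(p[r,x].tolist(),round(float((w[:2]-H)@f),3),round(float(w[2]),3)) for x in(262,281,300) for w in [world('wrist',(x,r),D[r,x],info=c)]])
"
```

```text
[0.5208 0.224  0.0904] [-1.   1.   3.7] 1.4399533811956644 TCP px 279.3762092813352 246.6848770976399
214 [([96, 104, 105], 0.093, -0.001), ([93, 104, 104], 0.093, 0.0), ([77, 85, 87], 0.093, -0.001)]
218 [([89, 98, 101], 0.089, -0.0), ([96, 107, 110], 0.089, -0.0), ([75, 81, 84], 0.089, -0.001)]
222 [([77, 86, 87], 0.086, -0.0), ([58, 69, 69], 0.086, 0.001), ([92, 99, 102], 0.085, -0.0)]
226 [([47, 53, 51], 0.086, 0.009), ([30, 29, 31], 0.085, 0.007), ([44, 51, 52], 0.085, 0.008)]
230 [([5, 8, 15], 0.083, 0.013), ([22, 23, 22], 0.084, 0.013), ([14, 1, 0], 0.083, 0.013)]
234 [([1, 13, 65], 0.121, 0.103), ([10, 14, 70], 0.121, 0.103), ([18, 15, 68], 0.121, 0.103)]
238 [([9, 0, 71], 0.12, 0.107), ([8, 15, 71], 0.12, 0.107), ([20, 15, 72], 0.12, 0.106)]
242 [([20, 20, 74], 0.119, 0.109), ([4, 12, 72], 0.119, 0.109), ([20, 15, 73], 0.119, 0.11)]
246 [([18, 19, 82], 0.117, 0.111), ([0, 5, 73], 0.117, 0.111), ([9, 9, 77], 0.117, 0.11)]
250 [([14, 17, 74], 0.115, 0.11), ([0, 0, 26], 0.117, 0.114), ([15, 19, 75], 0.115, 0.111)]
254 [([0, 10, 70], 0.111, 0.108), ([19, 21, 20], 0.117, 0.119), ([8, 7, 72], 0.112, 0.109)]
258 [([5, 0, 67], 0.108, 0.107), ([0, 6, 0], 0.117, 0.122), ([0, 5, 66], 0.108, 0.107)]
262 [([17, 20, 18], 0.113, 0.12), ([0, 4, 0], 0.117, 0.126), ([14, 16, 11], 0.113, 0.119)]
266 [([13, 0, 16], 0.113, 0.123), ([17, 18, 16], 0.117, 0.13), ([31, 23, 23], 0.113, 0.123)]
270 [([13, 11, 21], 0.112, 0.126), ([18, 20, 23], 0.117, 0.134), ([20, 16, 11], 0.112, 0.126)]
274 [([31, 32, 23], 0.113, 0.131), ([9, 10, 6], 0.117, 0.137), ([20, 19, 17], 0.113, 0.131)]
```

The shut tips really end about 20 mm short of the nominal TCP: depth and contact agree on this. The contact is also near the pedal's outer end. I'll lift slightly, move 9 mm inward, and go on pressing.

```bash
python3 -m handwheel '[[[0,0,0.006,0,0,0],[0.0026,-0.0086,0,0,0,0],[0,0,-0.004,0,0,0],[0,0,-0.004,0,0,0],[0,0,-0.003,0,0,0],[0,0,-0.003,0,0,0]]]';  python3 -m handwheel '[[[-0.0002,0.0008,-0.003,0,0,0],[-0.0002,0.0008,-0.003,0,0,0]]]'; python3 -m handwheel '[[[-0.0002,0.0008,-0.003,0,0,0],[-0.0002,0.0008,-0.003,0,0,0]]]'
```

```text
time: 5.67
tool_pos: [0.5233, 0.2154, 0.0824]
tool_rot: [-0.0, 0.595, 0.804, 0.0]
contact_force: [-3.2, 1.6, 6.8]
gripper_width: -0.005
grasp_force: 3.0
time: 5.83
tool_pos: [0.5228, 0.2171, 0.0766]
tool_rot: [-0.0, 0.595, 0.804, -0.0]
contact_force: [-3.3, 0.4, 5.4]
gripper_width: 0.001
grasp_force: 3.0
time: 6.0
tool_pos: [0.5223, 0.2188, 0.0705]
tool_rot: [-0.001, 0.595, 0.804, -0.0]
contact_force: [-3.0, 0.3, 6.5]
gripper_width: -0.002
grasp_force: 3.0
```

```bash
python3 ped.py; python3 -c "
from plant import *;s=state();print(s['tool_pos'],s['contact_force'],s['time'])"
```

```text
wrist 1654 d 0.092 0.125 mean 0.1165 0.091 slope angle 0.046 z at .107 0.0905
  deck end None
side 61 d 0.078 0.123 mean 0.0928 0.0859 slope angle 0.181 z at .107 0.0885
  deck end -0.0217
scene 80 d 0.073 0.124 mean 0.1122 0.0865 slope angle 0.736 z at .107 0.0817
  deck end -0.0188
[0.52219807 0.21871792 0.06995092] [-0.691093    1.05121007  3.09095745] 6.15
```

```bash
cat > car.py <<'E'
from h import *
# carriage shift along f from template tracking of the deck (pucks, rear plate corner) against first pictures
f=np.array([-.290,.957])
for cam,n,b in(("scene","a",(238,200,40,50)),("side","b",(285,215,45,40)),("scene","a",(268,205,30,60))):
    x,y,w,h=b;r=cv2.imread(f"pics/{n}.png")[y:y+h,x:x+w];p,_=grab_frame(cam);S=10
    s=p[y-S:y+h+S,x-S:x+w+S];k=4
    r4=cv2.resize(r,None,fx=k,fy=k,interpolation=2);s4=cv2.resize(s,None,fx=k,fy=k,interpolation=2)
    R=cv2.matchTemplate(s4,r4,cv2.TM_CCOEFF_NORMED);_,v,_,l=cv2.minMaxLoc(R);d=np.array(l)/k-S
    c=np.array([x+w/2,y+h/2]);q=world(cam,c+d,z=.045)-world(cam,c,z=.045);print(cam,round(v,3),d,"along f %.4f across %.4f"%(q[:2]@f,q[:2]@[-.957,-.29]))
E
python3 car.py
```

```text
scene 0.99 [-1.   -0.75] along f -0.0039 across 0.0002
side 0.985 [1.   0.75] along f -0.0038 across 0.0001
scene 0.992 [-1.25 -0.75] along f -0.0043 across -0.0002
```

```bash
python3 -m handwheel '[[[-0.0003,0.001,-0.0025,0,0,0],[-0.0003,0.001,-0.0025,0,0,0]]]';  python3 -m handwheel '[[[-0.0003,0.001,-0.0025,0,0,0]]]'; python3 -m handwheel '[[[-0.0003,0.001,-0.0025,0,0,0]]]'; python3 car.py
```

```text
time: 6.47
tool_pos: [0.5219, 0.22, 0.0654]
tool_rot: [0.0, 0.595, 0.804, -0.001]
contact_force: [-1.5, -2.4, 5.8]
gripper_width: -0.002
grasp_force: 2.9
time: 6.55
tool_pos: [0.5216, 0.2209, 0.0628]
tool_rot: [0.0, 0.595, 0.804, -0.001]
contact_force: [-2.3, -2.2, 5.7]
gripper_width: -0.004
grasp_force: 2.9
time: 6.63
tool_pos: [0.5213, 0.2219, 0.0603]
tool_rot: [0.0, 0.595, 0.804, -0.001]
contact_force: [-2.9, -2.1, 6.1]
gripper_width: 0.002
grasp_force: 2.9
scene 0.989 [-1.   -0.75] along f -0.0039 across 0.0002
side 0.985 [1.   0.75] along f -0.0038 across 0.0001
scene 0.991 [-1.   -0.75] along f -0.0038 across 0.0002
```

```bash
for k in 1; do
python3 -m handwheel '[[[-0.0003,0.001,-0.002,0,0,0]]]' | grep -E 'tool_pos|contact'
python3 -m handwheel '[[[-0.0003,0.001,-0.002,0,0,0]]]' | grep -E 'tool_pos|contact'
python3 -m handwheel '[[[-0.0002,0.0006,-0.002,0,0,0]]]' | grep -E 'tool_pos|contact'
python3 -m handwheel '[[[-0.0002,0.0006,-0.002,0,0,0]]]' | grep -E 'tool_pos|contact'; done; python3 car.py
```

```text
tool_pos: [0.521, 0.2229, 0.0584]
contact_force: [-3.3, -2.1, 6.0]
tool_pos: [0.5207, 0.224, 0.0563]
contact_force: [-2.7, -3.0, 5.9]
tool_pos: [0.5204, 0.2247, 0.0543]
contact_force: [-3.5, -1.7, 5.9]
tool_pos: [0.5203, 0.2253, 0.0526]
contact_force: [-3.7, -3.6, 11.1]
scene 0.993 [-0.25 -0.25] along f -0.0011 across 0.0002
side 0.988 [0.25 0.25] along f -0.0011 across 0.0002
scene 0.994 [-0.5  -0.25] along f -0.0016 across -0.0002
```

```bash
python3 -m handwheel '[[[0,0,-0.0005,0,0,0]]]' | grep -E 'tool_pos|contact'
```

```text
tool_pos: [0.5203, 0.2253, 0.0524]
contact_force: [-5.2, -2.2, 10.6]
```

```bash
python3 -m handwheel '[[[0,0,-0.0006,0,0,0]]]' | grep -E 'tool_pos|contact';python3 -m handwheel '[[[0,0,-0.0004,0,0,0]]]' | grep -E 'tool_pos|contact'
```

```text
tool_pos: [0.5204, 0.2254, 0.0522]
contact_force: [-5.7, -2.8, 12.9]
tool_pos: [0.5204, 0.2254, 0.0521]
contact_force: [-5.9, -3.3, 14.0]
```

```bash
python3 -m handwheel '[[[0,0,0,0,0,0]]]' | grep -E 'tool_pos|contact';python3 -m handwheel '[[[0,0,0.005,0,0,0],[0,0,0.02,0,0,0],[0,0,0.03,0,0,0],[0,0,0.03,0,0,0],[0,0,0.03,0,0,0],[0,0,0,0,0,0]]]' ; python3 car.py; python3 ped.py
```

```text
tool_pos: [0.5204, 0.2254, 0.0521]
contact_force: [-6.6, -2.9, 11.5]
time: 8.1
tool_pos: [0.5243, 0.2267, 0.1729]
tool_rot: [0.004, 0.595, 0.804, 0.005]
contact_force: [0.9, 0.4, 1.3]
gripper_width: 0.004
grasp_force: 0.0
scene 0.994 [-0.25 -0.25] along f -0.0011 across 0.0002
side 0.988 [0.25 0.25] along f -0.0011 across 0.0002
scene 0.994 [-0.25 -0.25] along f -0.0011 across 0.0002
wrist 1358 d 0.086 0.13 mean 0.1093 0.0708 slope angle 0.084 z at .107 0.0706
  deck end -0.0156
side 111 d 0.083 0.13 mean 0.1062 0.0712 slope angle 0.064 z at .107 0.0713
  deck end -0.0188
scene 193 d 0.085 0.13 mean 0.1091 0.07 slope angle 0.126 z at .107 0.0698
  deck end -0.016
```

The brake seems set (about 14 N peak, carriage at −1 mm), but the force sagged to 11.5 N during the hold. I'll press again briefly to make sure it's seated.

```bash
python3 -m handwheel '[[[0,0,-0.035,0,0,0],[0,0,-0.035,0,0,0],[0,0,-0.025,0,0,0],[0,0,-0.01,0,0,0],[0,0,0,0,0,0],[0,0,0,0,0,0]]]'| grep -E 'tool_pos|contact';  python3 -m handwheel '[[[0,0,-0.003,0,0,0],[0,0,-0.003,0,0,0],[0,0,0,0,0,0]]]' | grep -E 'tool_pos|contact'; python3 -m handwheel '[[[0,0,-0.002,0,0,0]]]' | grep -E 'tool_pos|contact'
```

```text
tool_pos: [0.5201, 0.2255, 0.0602]
contact_force: [1.0, 0.4, 0.1]
tool_pos: [0.5212, 0.2259, 0.0557]
contact_force: [-0.5, 0.3, -0.2]
tool_pos: [0.5213, 0.2259, 0.054]
contact_force: [0.0, 0.4, 0.1]
```

```bash
python3 -m handwheel '[[[0,0,-0.001,0,0,0]]]' | grep -E 'tool_pos|contact'; python3 -m handwheel '[[[0,0,-0.0007,0,0,0]]]' | grep -E 'tool_pos|contact'; python3 -m handwheel '[[[0,0,-0.0005,0,0,0]]]' | grep -E 'tool_pos|contact'
```

```text
tool_pos: [0.5208, 0.2258, 0.0522]
contact_force: [1.6, -0.3, 6.7]
tool_pos: [0.521, 0.2258, 0.0522]
contact_force: [-1.7, -0.9, 7.6]
tool_pos: [0.521, 0.2258, 0.0522]
contact_force: [-3.6, -0.8, 9.3]
```

```bash
python3 -m handwheel '[[[0,0,-0.0007,0,0,0]]]' | grep -E 'tool_pos|contact'; python3 -m handwheel '[[[0,0,-0.0006,0,0,0]]]' | grep -E 'tool_pos|contact'; python3 -m handwheel '[[[0,0,-0.0005,0,0,0]]]' | grep -E 'tool_pos|contact'
```

```text
tool_pos: [0.5211, 0.2259, 0.0521]
contact_force: [-5.7, -2.5, 13.2]
tool_pos: [0.5211, 0.2259, 0.0519]
contact_force: [-5.8, -2.9, 14.2]
tool_pos: [0.5211, 0.2259, 0.0517]
contact_force: [-6.7, -1.0, 15.1]
```

```bash
python3 -m handwheel '[[[0,0,0.005,0,0,0],[0,0,0.02,0,0,0],[0,0,0.035,0,0,0],[0,0,0.035,0,0,0],[0,0,0.035,0,0,0],[0.01,-0.033,0,0,0,0],[0.01,-0.035,0,0,0,0],[0.01,-0.035,0,0,0,0],[0.01,-0.035,0,0,0,0],[0.011,-0.035,0,0,0,0],[0.011,-0.035,0,0,0,0],[0.011,-0.035,0,0,0,0],[0.011,-0.035,0,0,0,0],[0,0,0,0,0,0],[0,0,0,0,0,0]]]' ; python3 car.py
cat > blk.py <<'E'
from h import *
O=np.array([.585,.012]);f=np.array([-.290,.957]);g=np.array([-.957,-.290])
for cam in("scene","side","wrist"):
    c=camera_info(cam);p,D=grab_frame(cam)
    for q in masks_of(cam,"block_center")[:5]:
        m=cv2.erode(q["region"].astype(np.uint8),np.ones((2,2)))
        w=np.array([world(cam,(x,y),D[y,x],info=c) for y,x in np.argwhere(m) if D[y,x]>0])
        if len(w)<10: continue
        w=w[abs(w[:,2]-.064)<.006]
        if len(w)<10: continue
        u=(w[:,:2]-O)@f;v=(w[:,:2]-O)@g;print(cam,round(q["conf"],2),len(w),"x",np.percentile(u,[1,50,99]).round(4),"y",np.percentile(v,[1,50,99]).round(4),"z",np.median(w[:,2]).round(4))
E
python3 blk.py
```

```text
time: 10.98
tool_pos: [0.6045, -0.0541, 0.1784]
tool_rot: [-0.0, 0.596, 0.803, 0.0]
contact_force: [0.1, 0.5, -0.1]
gripper_width: 0.002
grasp_force: 0.0
scene 0.885 [-0.25 -0.25] along f -0.0011 across 0.0002
side 0.857 [0.25 0.25] along f -0.0011 across 0.0002
scene 0.924 [-0.25 -0.25] along f -0.0011 across 0.0002
scene 0.66 317 x [-0.0361 -0.0074  0.0198] y [-0.0251 -0.0017  0.0233] z 0.0641
side 0.93 269 x [-0.042  -0.0172  0.0132] y [-0.0224  0.004   0.0276] z 0.0646
side 0.18 135 x [0.1049 0.1687 0.2319] y [-0.0079  0.0043  0.0177] z 0.0647
wrist 0.6 3524 x [-0.0403 -0.0104  0.0174] y [-0.0246 -0.0012  0.0223] z 0.0644
```

```bash
python3 -m handwheel '[[[0,0,-0.035,0,0,0],[0,0,-0.035,0,0,0],[0,0,-0.03,0,0,0],[0,0,-0.02,0,0,0],[0,0,0,0,0,0],[0,0,0,0,0,0]]]'| grep -E 'tool_pos|contact'; python3 -m handwheel '[[[0,0,-0.004,0,0,0],[0,0,-0.004,0,0,0],[0,0,0,0,0,0]]]'| grep -E 'tool_pos|contact'; python3 -m handwheel '[[[0,0,-0.003,0,0,0],[0,0,-0.003,0,0,0],[0,0,0,0,0,0]]]'| grep -E 'tool_pos|contact'
python3 -c "
from h import *
c=camera_info('wrist');p,D=grab_frame('wrist');cv2.imwrite('pics/w4.png',p);print(state()['tool_pos'])
O=np.array([.585,.012]);f=np.array([-.290,.957])
for r in range(230,262,2): print(r,[(round(float((w[:2]-O)@f),3),round(float(w[2]),3)) for x in(274,281,287) for w in [world('wrist',(x,r),D[r,x],info=c)]])"
```

```text
tool_pos: [0.6034, -0.0519, 0.0575]
contact_force: [0.2, 0.1, 0.3]
tool_pos: [0.6052, -0.0525, 0.0518]
contact_force: [-0.8, 0.9, -1.0]
tool_pos: [0.6041, -0.0524, 0.0442]
contact_force: [0.1, 0.9, -0.1]
[ 0.60408014 -0.05235383  0.04432093]
230 [(-0.056, 0.044), (-0.056, 0.044), (-0.057, 0.043)]
232 [(-0.057, 0.045), (-0.057, 0.045), (-0.057, 0.045)]
234 [(-0.059, 0.044), (-0.059, 0.044), (-0.059, 0.045)]
236 [(-0.06, 0.045), (-0.06, 0.044), (-0.06, 0.044)]
238 [(-0.062, 0.044), (-0.062, 0.044), (-0.061, 0.045)]
240 [(-0.063, 0.045), (-0.063, 0.045), (-0.063, 0.045)]
242 [(-0.064, 0.045), (-0.064, 0.044), (-0.064, 0.045)]
244 [(-0.065, 0.044), (-0.065, 0.044), (-0.066, 0.044)]
246 [(-0.066, 0.045), (-0.066, 0.045), (-0.066, 0.045)]
248 [(-0.068, 0.043), (-0.068, 0.044), (-0.068, 0.045)]
250 [(-0.057, 0.069), (-0.057, 0.068), (-0.056, 0.07)]
252 [(-0.056, 0.071), (-0.057, 0.071), (-0.057, 0.07)]
254 [(-0.057, 0.072), (-0.057, 0.073), (-0.057, 0.072)]
256 [(-0.057, 0.075), (-0.057, 0.075), (-0.057, 0.074)]
258 [(-0.057, 0.077), (-0.056, 0.078), (-0.057, 0.076)]
260 [(-0.057, 0.079), (-0.056, 0.079), (-0.056, 0.08)]
```

View pics/w4.png

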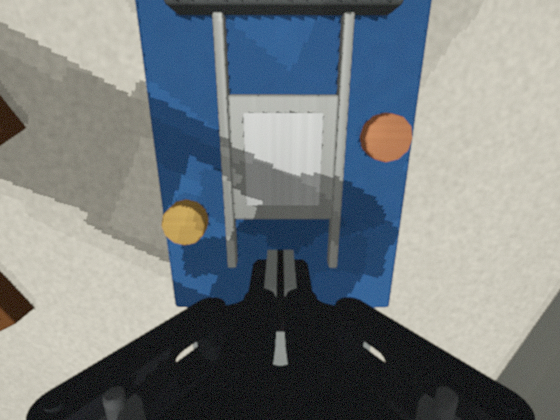

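The wrist view shows the shut tips at (281,250), about 24 mm above the deck. They're in mid-lane, behind the steel block (285,155), and both pucks are clear. I'll lower 14 mm and push.

```bash
python3 -m handwheel '[[[0,0,-0.005,0,0,0],[0,0,-0.005,0,0,0],[0,0,-0.004,0,0,0],[0,0,0,0,0,0]]]'| grep -E 'tool_pos|contact'; python3 -m handwheel '[[[-0.0012,0.0038,0,0,0,0],[-0.0012,0.0038,0,0,0,0],[-0.0009,0.0029,0,0,0,0],[-0.0006,0.0019,0,0,0,0],[-0.0006,0.0019,0,0,0,0]]]'| grep -E 'tool_pos|contact'; python3 -m handwheel '[[[-0.0006,0.0019,0,0,0,0],[-0.0006,0.0019,0,0,0,0],[-0.0006,0.0019,0,0,0,0],[-0.0006,0.0019,0,0,0,0]]]'| grep -E 'tool_pos|contact'; python3 car.py; python3 blk.py
```

```text
tool_pos: [0.6032, -0.0522, 0.0289]
contact_force: [-0.2, -0.5, -0.7]
tool_pos: [0.5999, -0.0377, 0.0308]
contact_force: [-0.4, -0.3, 0.3]
tool_pos: [0.5977, -0.0309, 0.0309]
contact_force: [-0.6, -4.3, -0.1]
scene 0.483 [-0.25  0.  ] along f -0.0006 across -0.0004
side 0.529 [0.   0.25] along f -0.0006 across 0.0007
scene 0.641 [2.   1.25] along f 0.0070 across 0.0002
scene 0.71 311 x [-0.0285  0.0009  0.0276] y [-0.0252 -0.0025  0.0234] z 0.0643
side 0.72 109 x [-0.0346  0.0087  0.0226] y [-0.0141  0.02    0.0291] z 0.0643
side 0.43 208 x [0.1056 0.1714 0.2366] y [-0.0127  0.0039  0.0192] z 0.0646
wrist 0.83 13834 x [-0.0324 -0.      0.0259] y [-0.025  -0.0009  0.0229] z 0.0644
```

```bash
python3 -m handwheel '[[[-0.0006,0.0019,0,0,0,0],[-0.0006,0.0019,0,0,0,0],[-0.0006,0.0019,0,0,0,0],[-0.0006,0.0019,0,0,0,0],[-0.0006,0.0019,0,0,0,0],[-0.0006,0.0019,0,0,0,0]]]'| grep -E 'tool_pos|contact'; python3 -m handwheel '[[[-0.0006,0.0019,0,0,0,0],[-0.0006,0.0019,0,0,0,0],[-0.0006,0.0019,0,0,0,0],[-0.0006,0.0019,0,0,0,0]]]'| grep -E 'tool_pos|contact'; python3 blk.py
```

```text
tool_pos: [0.594, -0.0191, 0.0308]
contact_force: [1.2, -4.5, 1.1]
tool_pos: [0.5916, -0.0114, 0.0308]
contact_force: [1.8, -4.7, 1.7]
scene 0.63 311 x [-0.0075  0.0209  0.0471] y [-0.0239 -0.0009  0.0235] z 0.0641
side 0.64 69 x [-0.0149  0.0299  0.0394] y [-0.0086  0.0232  0.0279] z 0.0641
wrist 0.65 13861 x [-0.0121  0.0202  0.0462] y [-0.0249 -0.0008  0.0232] z 0.0644
```

```bash
python3 -m handwheel '[[[-0.0006,0.0019,0,0,0,0],[-0.0006,0.0019,0,0,0,0]]]'| grep -E 'tool_pos|contact'; for i in 1; do python3 -m handwheel '[[[-0.0003,0.001,0,0,0,0]]]'| grep -E 'tool_pos|contact'; python3 -m handwheel '[[[-0.0003,0.001,0,0,0,0]]]'| grep -E 'tool_pos|contact';done
```

```text
tool_pos: [0.5904, -0.0081, 0.0306]
contact_force: [1.2, -6.0, 2.0]
tool_pos: [0.59, -0.0069, 0.0306]
contact_force: [1.8, -4.8, 2.7]
tool_pos: [0.5897, -0.006, 0.0306]
contact_force: [2.2, -4.8, 2.5]
```

```bash
python3 -m handwheel '[[[-0.0003,0.001,0,0,0,0]]]'| grep -E 'tool_pos|contact'; python3 -m handwheel '[[[0,0,0,0,0,0]]]'| grep -E 'tool_pos|contact'; python3 -c "
from h import *
c=camera_info('wrist');p,D=grab_frame('wrist');cv2.imwrite('pics/w5.png',p)";python3 blk.py
```

```text
tool_pos: [0.5894, -0.005, 0.0306]
contact_force: [0.9, -5.1, 2.0]
tool_pos: [0.5893, -0.0048, 0.0306]
contact_force: [1.7, -4.0, 2.3]
scene 0.87 322 x [-0.0013  0.0264  0.0538] y [-0.0242 -0.0015  0.0234] z 0.0639
side 0.65 135 x [0.1076 0.1778 0.2377] y [-0.0077  0.004   0.0177] z 0.065
side 0.48 88 x [-0.0061  0.0366  0.0514] y [-0.0094  0.0218  0.0292] z 0.0635
wrist 0.79 14004 x [-0.0058  0.0268  0.0528] y [-0.0247 -0.0006  0.0235] z 0.0644
```

View pics/w5.png

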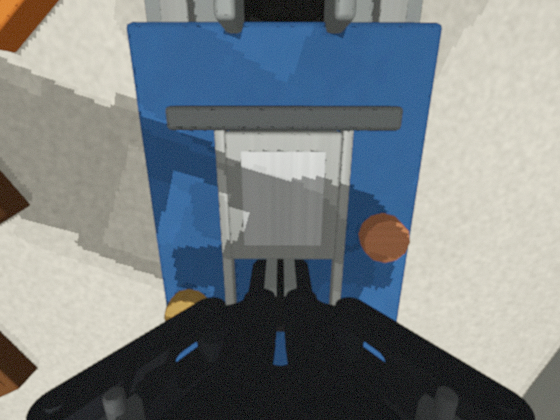

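The block's front edge (row 131) is almost at the fence face (row 129), it's flat, and the pucks are untouched. I'll keep going until the force rises.

```bash
python3 -m handwheel '[[[-0.0003,0.001,0,0,0,0]]]'| grep -E 'tool_pos|contact'; python3 -m handwheel '[[[-0.0003,0.001,0,0,0,0]]]'| grep -E 'tool_pos|contact'
```

```text
tool_pos: [0.5892, -0.0043, 0.0306]
contact_force: [2.9, -9.0, -0.2]
tool_pos: [0.5894, -0.0043, 0.0307]
contact_force: [3.9, -11.9, 0.4]
```

```bash
python3 -m handwheel '[[[0,0,0,0,0,0],[0,0,0,0,0,0],[0,0,0,0,0,0]]]'| grep -E 'tool_pos|contact'; python3 -m handwheel '[[[0.0012,-0.004,0,0,0,0],[0.003,-0.01,0,0,0,0],[0,0,0.02,0,0,0],[0,0,0.04,0,0,0],[0,0,0.04,0,0,0],[0,0,0.04,0,0,0],[0,0,0,0,0,0],[0,0,0,0,0,0]]]'; python3 car.py; python3 blk.py;python3 ped.py
```

```text
tool_pos: [0.5893, -0.0043, 0.0307]
contact_force: [2.3, -9.3, 0.4]
time: 17.08
tool_pos: [0.5946, -0.0166, 0.1739]
tool_rot: [0.002, 0.595, 0.804, 0.002]
contact_force: [-0.2, 0.3, -0.3]
gripper_width: -0.001
grasp_force: 0.0
scene 0.731 [-0.25  0.  ] along f -0.0006 across -0.0004
side 0.628 [0.25 0.25] along f -0.0011 across 0.0002
scene 0.694 [9.75 6.5 ] along f 0.0347 across -0.0002
scene 0.56 320 x [-0.0005  0.0276  0.0553] y [-0.0239 -0.0018  0.0244] z 0.0642
side 0.79 261 x [-0.0077  0.0184  0.0475] y [-0.02    0.0055  0.0291] z 0.0646
wrist 0.96 3799 x [-0.0061  0.0241  0.0513] y [-0.0246 -0.0008  0.023 ] z 0.0644Traceback (most recent call last):
  File "ped.py", line 7, in <module>
    d=(q[:,:2]-H)@f;k=(abs((q[:,:2]-H)@[-.957,-.29])<.03)&(d>.05)&(d<.16)&(q[:,2]<.14)
       ~^^^^^^
IndexError: too many indices for array: array is 1-dimensional, but 2 were indexed
```

The block is seated at the fence and the carriage is at −1 mm. Next I lift the lever: move over the pedal with the gripper open.

```bash
python3 -m handwheel '[[[-0.0105,0.0345,0,0,0,0],[-0.0105,0.0345,0,0,0,0],[-0.0105,0.0345,0,0,0,0],[-0.0105,0.0345,0,0,0,0],[-0.0105,0.0345,0,0,0,0],[-0.0105,0.0345,0,0,0,0],[-0.0105,0.0345,0,0,0,0],[0,0,0,0,0,0],[0,0,0,0,0,0],[0,0,0,0,0,0]]]' 1; python3 car.py; python3 ped.py
```

```text
time: 18.42
tool_pos: [0.5195, 0.2245, 0.1705]
tool_rot: [0.0, 0.595, 0.804, -0.0]
contact_force: [-0.2, 0.4, -0.5]
gripper_width: 0.997
grasp_force: 0.0
scene 0.852 [-0.25 -0.25] along f -0.0011 across 0.0002
side 0.754 [0.25 0.25] along f -0.0011 across 0.0002
scene 0.768 [9.5  6.25] along f 0.0337 across 0.0000
wrist 1323 d 0.086 0.13 mean 0.1095 0.0705 slope angle 0.082 z at .107 0.0703
  deck end -0.0158
side 109 d 0.083 0.131 mean 0.1061 0.0709 slope angle 0.059 z at .107 0.0709
  deck end -0.019
scene 190 d 0.087 0.13 mean 0.1094 0.07 slope angle 0.102 z at .107 0.0698
  deck end -0.0161
```

```bash
python3 -m handwheel '[[[0,0,-0.03,0,0,0],[0,0,-0.03,0,0,0],[0,0,-0.03,0,0,0],[0,0,-0.025,0,0,0],[0,0,-0.01,0,0,0],[0,0,-0.01,0,0,0],[0,0,0,0,0,0],[0,0,0,0,0,0]]]'| grep -E 'tool_pos|contact'; python3 -c "
from h import *
c=camera_info('wrist');p,D=grab_frame('wrist');cv2.imwrite('pics/w6.png',p);print(state()['tool_pos'])"
```

```text
tool_pos: [0.5202, 0.2249, 0.0365]
contact_force: [-0.0, -0.1, 0.2]
[0.52079738 0.22510187 0.03729579]
```

View pics/w6.png

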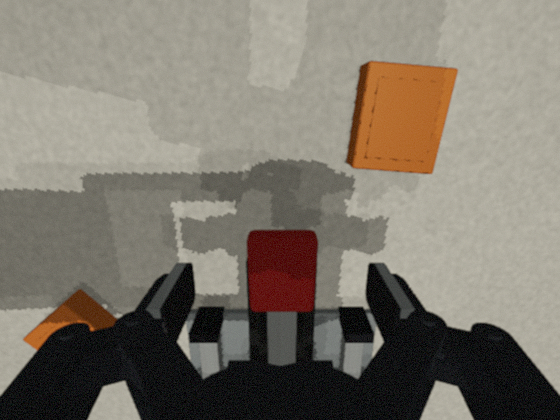

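The open fingers straddle the red pedal (282,270) evenly, with tips at (180,264) and (378,264). I'll check their height.

```bash
python3 -c "
from h import *
c=camera_info('wrist');p,D=grab_frame('wrist')
H=np.array([.5517,.122]);f=np.array([-.290,.957])
for x in(172,180,186,374,380,388):
  print(x,[(r,round(float((w[:2]-H)@f),3),round(float((w[:2]-H)@[-.957,-.29]),3),round(float(w[2]),3)) for r in(264,267,270,276,282) for w in [world('wrist',(x,r),D[r,x],info=c)]])"
```

```text
172 [(264, 0.073, 0.081, -0.001), (267, 0.118, 0.049, 0.078), (270, 0.118, 0.048, 0.081), (276, 0.118, 0.046, 0.086), (282, 0.118, 0.045, 0.09)]
180 [(264, 0.118, 0.046, 0.075), (267, 0.118, 0.045, 0.079), (270, 0.118, 0.045, 0.081), (276, 0.118, 0.043, 0.086), (282, 0.116, 0.043, 0.087)]
186 [(264, 0.118, 0.043, 0.076), (267, 0.118, 0.042, 0.079), (270, 0.117, 0.042, 0.079), (276, 0.114, 0.042, 0.08), (282, 0.112, 0.042, 0.081)]
374 [(264, 0.118, -0.045, 0.075), (267, 0.118, -0.044, 0.078), (270, 0.118, -0.043, 0.08), (276, 0.115, -0.043, 0.081), (282, 0.112, -0.043, 0.082)]
380 [(264, 0.118, -0.047, 0.075), (267, 0.118, -0.047, 0.078), (270, 0.118, -0.046, 0.081), (276, 0.118, -0.044, 0.086), (282, 0.117, -0.043, 0.089)]
388 [(264, 0.074, -0.082, -0.0), (267, 0.071, -0.083, -0.001), (270, 0.118, -0.049, 0.081), (276, 0.118, -0.048, 0.086), (282, 0.118, -0.046, 0.09)]
```

```bash
python3 -m handwheel '[[[0,0,-0.006,0,0,0],[0,0,-0.005,0,0,0],[0,0,-0.004,0,0,0],[0,0,0,0,0,0]]]'| grep -E 'tool_pos|contact'; python3 -m handwheel '[[[0,0,0,0,0,0],[0,0,0,0,0,0],[0,0,0,0,0,0],[0,0,0,0,0,0],[0,0,0,0,0,0],[0,0,0,0,0,0],[0,0,0,0,0,0],[0,0,0,0,0,0],[0,0,0,0,0,0],[0,0,0,0,0,0]]]' 0.3;python3 car.py
```

```text
tool_pos: [0.5186, 0.2246, 0.0194]
contact_force: [-0.2, -0.0, 0.6]
time: 20.65
tool_pos: [0.5211, 0.2253, 0.0216]
tool_rot: [0.001, 0.595, 0.804, 0.002]
contact_force: [4.9, 1.4, 0.9]
gripper_width: 0.386
grasp_force: 61.0
scene 0.851 [-0.25 -0.25] along f -0.0011 across 0.0002
side 0.754 [0.25 0.25] along f -0.0011 across 0.0002
scene 0.768 [9.5  6.25] along f 0.0337 across 0.0000
```

```bash
python3 -m handwheel '[[[0.0002,-0.0007,0.0053,0,0,0],[0.0002,-0.0007,0.0053,0,0,0],[0.0004,-0.0012,0.0053,0,0,0],[0.0004,-0.0012,0.0053,0,0,0],[0,0,0,0,0,0]]]';python3 car.py
```

```text
time: 21.22
tool_pos: [0.5221, 0.2216, 0.0414]
tool_rot: [0.001, 0.595, 0.803, 0.002]
contact_force: [9.6, 2.6, -6.9]
gripper_width: 0.383
grasp_force: 61.9
scene 0.852 [-0.25 -0.25] along f -0.0011 across 0.0002
side 0.754 [0.25 0.25] along f -0.0011 across 0.0002
scene 0.768 [9.5  6.25] along f 0.0337 across 0.0000
```

```bash
python3 -m handwheel '[[[0.001,-0.0015,0.0052,0,0,0],[0.001,-0.0015,0.0052,0,0,0],[0.0006,-0.0019,0.0045,0,0,0],[0.0006,-0.0019,0.0045,0,0,0],[0,0,0,0,0,0],[0,0,0,0,0,0]]]';python3 car.py; python3 ped.py
```

```text
time: 21.87
tool_pos: [0.5242, 0.2145, 0.0596]
tool_rot: [0.0, 0.595, 0.804, 0.001]
contact_force: [8.3, 1.9, -9.9]
gripper_width: 0.387
grasp_force: 61.9
scene 0.85 [-0.5  -0.25] along f -0.0017 across -0.0002
side 0.755 [0.5  0.25] along f -0.0016 across -0.0003
scene 0.766 [9.25 6.  ] along f 0.0326 across 0.0003
wrist 3926 d 0.076 0.119 mean 0.1031 0.109 slope angle 0.317 z at .107 0.1103
  deck end None
side 73 d 0.074 0.106 mean 0.0875 0.1036 slope angle 0.401 z at .107 0.1118
  deck end -0.0197
scene 46 d 0.108 0.118 mean 0.1133 0.1135 slope angle 0.178 z at .107 0.1124
  deck end -0.017
```

```bash
python3 -m handwheel '[[[0.001,-0.0012,0.003,0,0,0],[0,0,0,0,0,0]]]'|grep contact;  python3 -m handwheel '[[[0,0,0,0,0,0],[0,0,0,0,0,0],[0,0,0,0,0,0],[0,0,0,0,0,0],[0,0,0,0,0,0],[0,0,0,0,0,0],[0,0,0,0,0,0]]]' 1; python3 car.py
```

```text
contact_force: [8.1, 2.7, -11.4]
time: 22.92
tool_pos: [0.5248, 0.213, 0.0644]
tool_rot: [0.0, 0.595, 0.804, 0.0]
contact_force: [0.3, -0.1, -0.9]
gripper_width: 0.998
grasp_force: 0.0
scene 0.85 [-0.5  -0.25] along f -0.0017 across -0.0002
side 0.755 [0.5  0.25] along f -0.0016 across -0.0003
scene 0.767 [9.25 6.  ] along f 0.0326 across 0.0003
```

Released cleanly. I'll retreat straight up and check everything.

```bash
python3 -m handwheel '[[[0,0,0.01,0,0,0],[0,0,0.03,0,0,0],[0,0,0.04,0,0,0],[0,0,0.04,0,0,0],[-0.01,0.03,0.03,0,0,0],[-0.01,0.03,0.02,0,0,0],[-0.01,0.035,0,0,0,0],[-0.01,0.035,0,0,0,0],[0,0,0,0,0,0],[0,0,0,0,0,0],[0,0,0,0,0,0]]]'; python3 car.py; python3 ped.py; python3 blk.py; python3 -c "
from h import *
p,D=grab_frame('scene');cv2.imwrite('pics/f.png',cv2.resize(p[170:300,200:380],(720,520),interpolation=2))"
```

```text
time: 23.98
tool_pos: [0.4852, 0.3416, 0.2332]
tool_rot: [0.0, 0.595, 0.804, -0.0]
contact_force: [0.6, -0.0, 0.1]
gripper_width: 0.999
grasp_force: 0.0
scene 0.849 [-0.5  -0.25] along f -0.0017 across -0.0002
side 0.755 [0.5  0.25] along f -0.0016 across -0.0003
scene 0.767 [9.25 6.  ] along f 0.0326 across 0.0003
wrist 661 d 0.076 0.118 mean 0.1013 0.1108 slope angle 0.338 z at .107 0.1128
  deck end -0.0164
side 137 d 0.073 0.113 mean 0.0928 0.109 slope angle 0.391 z at .107 0.1149
  deck end -0.0201
scene 180 d 0.077 0.117 mean 0.0973 0.1087 slope angle 0.479 z at .107 0.1137
  deck end -0.0172
scene 0.93 319 x [-0.0036  0.0258  0.0534] y [-0.0242 -0.0012  0.0235] z 0.0641
side 0.61 259 x [-0.0089  0.018   0.0456] y [-0.0212  0.0051  0.0285] z 0.0645
```

View pics/f.png

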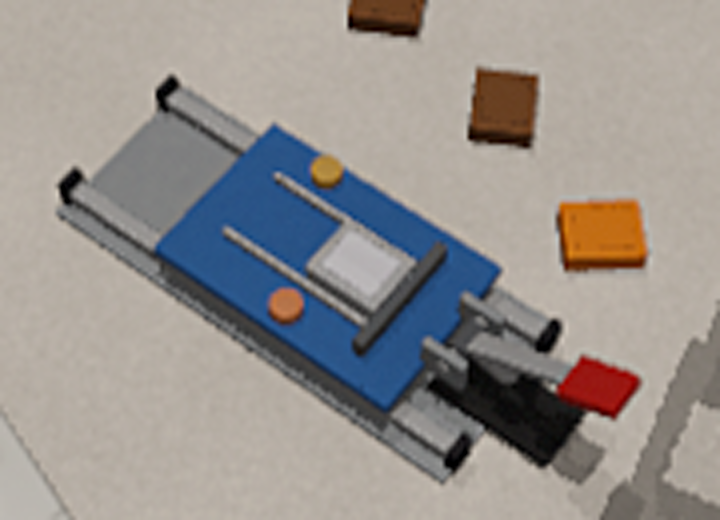

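The final crop shows the block flat against the fence (365,265), the lever up (600,385), and the pucks in place. The carriage is about 1.7 mm from its start.

```bash
python3 -c "
from plant import *;print(job_done())"
```

```text
the job is handed in; nothing more can be done
None
```

I handed the job in at about 24 s of the 61 s allowed, with no verdict returned: I pressed the brake to about 15 N, slid the block to the fence and lifted the lever again (about 0.1 rad), leaving the carriage about 2 mm from its start; the foot's own force on the strip could not be measured.

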